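# Index the inspection dial to the next hole

## Task

The part under the microscope is done: bring the next one under the lens by indexing the round dial table one hole clockwise, seen from above. Press the black plunger button on the dial's index arm down with a fingertip to free the dial, turn the dial round by it, and let the button spring up so that the plunger locks in the next hole; then take the hand away. Push only: leave the turned parts sitting in their nests, do not touch the microscope, and do not disturb the bin, the bottle or the gauge.

Things in the scene. Friction and masses are not known exactly. Their poses are not given: they have to be found in the camera images.
- button_top (a point): Centre of the flat top of the plunger button: black, round, 30 mm diameter, on the end of the dark steel index arm bolted to the dial, 115 mm from the dial's axis; it travels round with the dial. Top 82 mm above the work surface when up; goes straight down 11 mm (3.5 N to start, 8 N at the bottom). Fixed boss under it: 32 mm diameter, top 62 mm up. Nothing taller within 60 mm.
- plunger (a joint): Travel of the button in m: 0 up, 0.011 fully down. Push-to-release: up, its shoulder fills a hole of the fixed ring and locks the dial (0.5 degree of play); pressed 0.0075 or more, the dial is free. Let go between holes it stays down at about 0.007, held under the ring; within about 4 mm of a hole's centre it springs up, centres the dial and locks it.
- dial (a joint): Angle of the dial in rad: 0 at the start, grows clockwise seen from above. The ring has 6 holes 60 degrees apart; the next hole clockwise is at 1.047. The dial has light bearing drag (about 0.4 N at the button): the dry friction of a fingertip pressing the button carries it round, and it stays where it is left.
- dial_center (a point): Centre of the dial's top face, on its upright axis of rotation, 52 mm above the work surface. Bare aluminium disc, 180 mm diameter, 16 mm thick, with six three-pin nests on a circle of 62 mm radius; the two beside the index arm are empty, three others carry parts. It turns on a round cream cast base, 280 mm diameter, 34 mm high, bolted down.
- next_hole (a point): Mouth of the hole of the steel index ring into which the plunger must go next: on the fixed base, 115 mm from the dial's axis, 34 mm above the work surface, 60 degrees clockwise from where the button starts. Each hole shows as a dark bore of 14 mm in a bright bush of 21 mm, on a narrow dark slot that runs round the ring.
- lens_axis (a point): Point on the microscope's optical axis at the ring light's underside, 135 mm above the work surface: over the far left side of the dial, 62 mm from its axis.
- scope: Video microscope fixed on the base: origin on the dial's axis at the work surface; a steel column of 24 mm diameter 205 mm from the dial's axis, along the body's own +x (away from the robot and to its left), 300 mm tall; from it a cream arm reaches back to an upright black lens barrel of 38 mm with a white ring light of 72 mm, its camera's top 324 mm up.
- part_done_c (a point): Centre (half-way up) of the part under the lens at the start: a brass flanged bush, flange 32 mm diameter and 6 mm thick, body 21 mm diameter, 22 mm tall, standing loose in a nest between three pins of 7 mm height.
- part_next_c (a point): Centre of the next part to inspect, the same kind, in the nest 60 degrees anticlockwise (seen from above) from the first, so that turning the dial clockwise brings it under the lens.
- part_prev_c (a point): Centre of the part inspected before, the same kind, in the nest 60 degrees clockwise from the one under the lens.
- bin: Blue open parts bin, 100 x 150 x 50 mm, empty, loose on the bench to the left of the base and nearer the robot; origin at the centre of its underside.
- bottle: Clear plastic bottle with a white cap, 48 mm diameter, 110 mm tall, loose on the bench to the right of the base; origin at the centre of its underside.
- gauge: Small steel plug gauge lying on the bench to the right of the base: square grip 66 x 16 x 16 mm with a plug at each end, 104 mm long overall along its x; origin under the middle of the grip.

How it is judged:
By the outcome, as a careful person would: the job done as asked, in the order asked, and still so for the second after the job is handed in, with the robot touching nothing.
It also fails if it takes over 40 s, if anything falls off the work surface, if the arm or the gripper's body presses on something with over 40 N, if the wrist force passes 120 N, or if a joint passes its speed limit or range.

## Robot

A 6-joint arm with a two-finger parallel gripper is mounted at the origin on the work surface. World frame = base frame: x ahead of the robot, y to its left, z up, the work surface at z = 0. Lengths are in m, angles in rad, forces in N, time in s.
With the tool pointing down it reaches from about 0.35 to 0.975 m from the base axis. Payload 7.1 kg.
Tool frame: the origin (TCP) lies midway between the tips of the shut fingers; the grasp point (between the pads) lies 19 mm behind it; z points along the fingers, x is the direction in which the jaws open and shut, and the axes are right-handed (so a half turn about z gives the same grasp; the last joint's range is limited). The gripper opens to 88 mm and grips with 3 to 60 N. Pads are 20 mm wide; open, the fingers measure 115 mm over their backs; the gripper's body (75 mm by 178 mm) begins 61 mm behind the grasp point.
Start: joints at [1.176, 0.423, 1.63, -0, 1.089, -0.019], TCP at [0.229, 0.581, 0.223] pointing down, gripper open.
Joint ranges: [-3, 3], [-0.9, 2.11], [0.09, 2.58], [-1.31, 4.45], [0.11, 2.69], [-2.54, 2.54]. Speed limits (rad/s): [2.39, 2.39, 3.01, 3.14, 3.14, 3.14].

## Interface

Orientations are given as a unit quaternion [w, x, y, z].
In Python, from station import move_pose, movel, movej, command_gripper, wait, inverse_kinematics, read_camera, camera_info, MotionError, job_done, get_time, get_joint_pos, get_qvel, get_effort, get_tcp_pos, get_ee_rot, get_ft_force, get_ft_torque, get_grip_width gives the robot as it stands. Calls block until the motion is done:
- move_pose(position, orientation): joint-space move of the TCP to a pose.
- movel(position, frame=None, v=0.15, until_force=None): straight line of the TCP; frame=None keeps the orientation; v is the mean speed in m/s. With until_force (N) it stops when the force on the tool has changed by that much, and returns True; else False.
- movej(angles): joint-space move.
- command_gripper(opening): opening from 0.0 (shut) to 1.0 (fully open); the grip force is fixed at half the most; returns when the fingers have stopped.
- wait(seconds).
- inverse_kinematics(position, orientation): joint angles nearest the present ones, or None.
- read_camera(name): name is "scene" or "top" or "wrist"; returns the picture (400x640x3 uint8, red, green, blue); there is no depth.
- camera_info(name): a dict with "intrinsics" (3x3 intrinsics, pixels), "T" (4x4, takes a point from camera to world coordinates); the wrist camera has in their place "tool_from_camera" (4x4, takes a point from camera to tool coordinates, whose origin is the TCP and whose axes are the tool frame's). Camera axes: x right, y up, looking along -z (the intrinsics and any distortion apply to the point x, -y, -z); pixel columns grow to the right and rows downward; lengths in m; the calibration is good to about 2 mm. A picture is of the moment at which its call begins: read the wrist's pose just before it. camera_info takes no time and is no camera call.
A pose or a line that the arm cannot do raises MotionError and nothing moves.
- job_done(): hands the job in, once; it reports no verdict.
Readings, each from a call of its own:
- get_time(): time.
- get_joint_pos(): joint angles.
- get_qvel(): joint speeds.
- get_effort(): joint torques, N m.
- get_tcp_pos(): TCP position.
- get_ee_rot(): TCP orientation.
- get_ft_force(): force on the tool from outside, world axes, zero at the start.
- get_ft_torque(): the same for the moment, N m.
- get_grip_width(): opening from 0.0 (shut) to 1.0 (fully open).
Only numpy, scipy, OpenCV 4.12 (cv2) and the standard library are available. Lean on these libraries where they do the work, as an engineer would, in place of code of your own. Each camera call takes 0.05 s, during which the arm holds its last target.

## Working session

There is one attempt and no reset: what is moved stays moved. The work goes in short steps, each a Python script; the robot and the scene stay as the last script left them, time stands still between calls to the robot, and variables do not carry over. Pictures are saved under pics/ and viewed, and the job is handed in when it is done.

```bash
mkdir -p pics; ls
python3 - <<'E'
from station import *
import cv2,numpy as np
np.set_printoptions(precision=4,suppress=True)
for n in ["scene","top","wrist"]:
    cv2.imwrite(f"pics/{n}0.png",read_camera(n)[:,:,::-1]); print(n,camera_info(n))
print(get_time(),get_tcp_pos(),get_ee_rot(),get_ft_force(),get_grip_width())
E
```

```text
pics
scene {'intrinsics': array([[418.3525,   0.    , 320.9035],
       [  0.    , 418.3525, 200.7533],
       [  0.    ,   0.    ,   1.    ]]), 'T': array([[ 0.1704, -0.5859,  0.7923,  1.3492],
       [ 0.9852,  0.1141, -0.1276, -0.0981],
       [-0.0157,  0.8023,  0.5967,  0.6666],
       [ 0.    ,  0.    ,  0.    ,  1.    ]])}
top {'intrinsics': array([[379.8804,   0.    , 321.4828],
       [  0.    , 379.8804, 196.8713],
       [  0.    ,   0.    ,   1.    ]]), 'T': array([[-0.0032,  0.9824, -0.1866,  0.4545],
       [-0.9996,  0.0021,  0.0283,  0.0292],
       [ 0.0282,  0.1866,  0.982 ,  0.9185],
       [ 0.    ,  0.    ,  0.    ,  1.    ]])}
wrist {'intrinsics': array([[328.8113,   0.    , 319.7018],
       [  0.    , 328.8113, 200.0913],
       [  0.    ,   0.    ,   1.    ]]), 'tool_from_camera': array([[ 1.    , -0.0004,  0.0011,  0.0007],
       [-0.    , -0.9535, -0.3014, -0.0821],
       [ 0.0012,  0.3014, -0.9535, -0.1627],
       [ 0.    ,  0.    ,  0.    ,  1.    ]])}
0.15 [0.2292 0.581  0.2221] [ 0.0003  0.8267  0.5626 -0.0005] [-0.8493  0.8967  0.1176] 1.0016538505896146
```

View pics/top0.png

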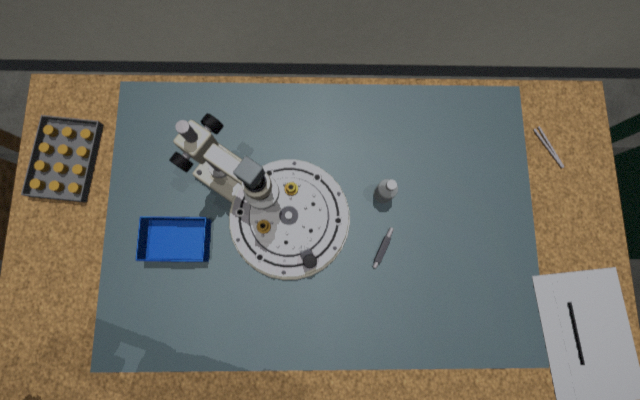

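View pics/scene0.png

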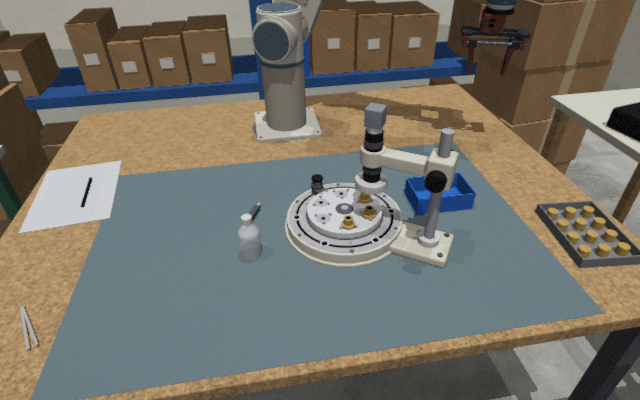

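View pics/wrist0.png

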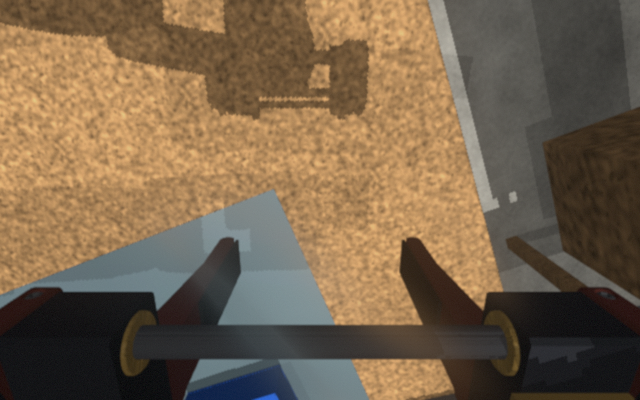

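The top view shows the dial centre near (288,215) and the button near (309,261). Clockwise takes the button to the lower left, toward about 7 o'clock.

```bash
cat > h.py <<'E'
from station import *
import cv2,numpy as np
np.set_printoptions(precision=4,suppress=True)
def ray(n,uv,tcp=None,R=None):
    c=camera_info(n);K=c["intrinsics"]
    if n=="wrist":
        T=np.eye(4);T[:3,:3]=R;T[:3,3]=tcp;T=T@c["tool_from_camera"]
    else:T=c["T"]
    d=np.array([(uv[0]-K[0,2])/K[0,0],-(uv[1]-K[1,2])/K[1,1],-1.])
    return T[:3,3],T[:3,:3]@d
def onz(n,uv,z,**k):
    o,d=ray(n,uv,**k);return o+d*(z-o[2])/d[2]
def proj(n,p,tcp=None,R=None):
    c=camera_info(n);K=c["intrinsics"]
    if n=="wrist":
        T=np.eye(4);T[:3,:3]=R;T[:3,3]=tcp;T=T@c["tool_from_camera"]
    else:T=c["T"]
    q=T[:3,:3].T@(np.array(p)-T[:3,3]);return K[0,2]-K[0,0]*q[0]/q[2],K[1,2]+K[1,1]*q[1]/q[2]
E
python3 - <<'E'
from h import *
im=cv2.imread("pics/top0.png")
c=im[150:285,220:360];cv2.imwrite("pics/topc.png",cv2.resize(c,None,fx=5,fy=5,interpolation=cv2.INTER_CUBIC)[:600])
im=cv2.imread("pics/top0.png")
c=im[190:285,220:360];cv2.imwrite("pics/topc.png",cv2.resize(c,None,fx=5,fy=5,interpolation=cv2.INTER_CUBIC))
im=cv2.imread("pics/scene0.png")
c=im[165:265,275:415];cv2.imwrite("pics/scc.png",cv2.resize(c,None,fx=5,fy=5,interpolation=cv2.INTER_CUBIC))
E
```

```text
(no output)
```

View pics/topc.png

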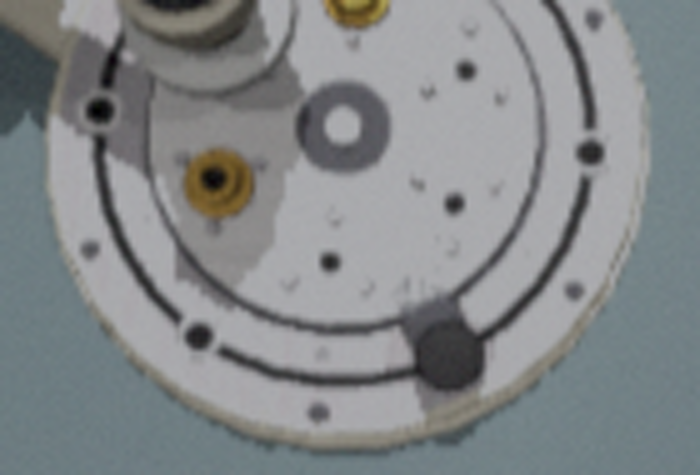

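View pics/scc.png

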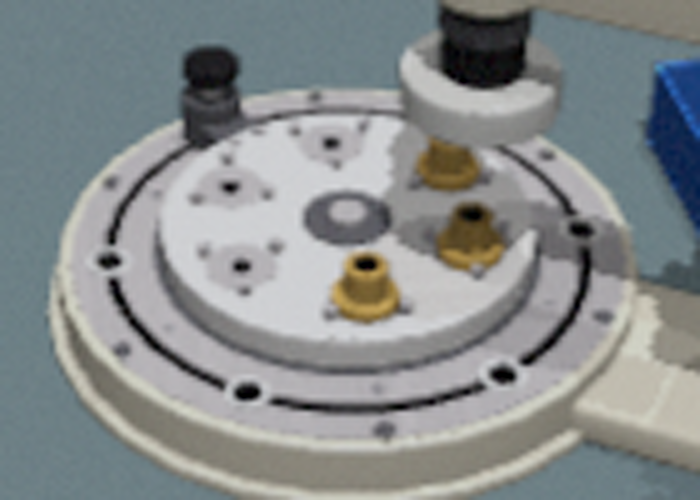

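Run:
```python
from h import *
from scipy.optimize import least_squares
f=lambda u,v,x,y:((u+.5)/5-.5+x,(v+.5)/5-.5+y)
T=[f(u,v,220,190) for u,v in [(198,337),(99,110),(590,153)]]
S=[f(u,v,275,165) for u,v in [(109,261),(248,392),(503,374),(582,230)]]
PT=np.array([onz("top",p,.034)[:2] for p in T]);PS=np.array([onz("scene",p,.034)[:2] for p in S])
bt=onz("top",f(449,355,220,190),.082);bs=onz("scene",f(211,66,275,165),.082)
print(PT,PS,bt,bs)
# slots: holes at angle a0+k*60 ; indep centre per camera
for nm,P in(("T",PT),("S",PS),("both",np.r_[PT,PS])):
    def r(x):
        d=P-x[:2];a=np.arctan2(d[:,1],d[:,0]);k=np.round((a-x[2])/(np.pi/3))
        return (P-x[:2]-.115*np.c_[np.cos(x[2]+k*np.pi/3),np.sin(x[2]+k*np.pi/3)]).ravel()
    s=least_squares(r,[.455,.11,-2.8]);C=s.x[:2]
    print(nm,C,np.degrees(s.x[2]),np.abs(s.fun).max())
    for b in(bt,bs):
        d=b[:2]-C;print(np.linalg.norm(d),np.degrees(np.arctan2(d[1],d[0])))
print("hub",onz("top",f(344,126,220,190),.056),onz("scene",f(347,213,275,165),.056))
```

```text
[[ 0.4821  0.1469]
 [ 0.5871  0.1959]
 [ 0.567  -0.034 ]] [[ 0.5619 -0.032 ]
 [ 0.6663  0.0174]
 [ 0.676   0.1321]
 [ 0.5818  0.1986]] [0.4726 0.0318 0.082 ] [0.4751 0.0333 0.082 ]
T [0.4819 0.06  ] -145.93959339128176 0.07148123742525296
0.02972568848147737 -108.19402632043769
0.027570586186123364 -104.0963291351991
S [0.5719 0.0833] -154.9167361752674 0.0007292600302965246
0.11188216811213508 -152.56589121059426
0.10891365647911525 -152.64380309507942
both [0.5354 0.0698] -129.99061393883966 0.0666977919336865
0.07344110691344495 -148.7964258598605
0.0704691960775517 -148.75790260388965
hub [0.5765 0.0801 0.056 ] [0.5745 0.0823 0.056 ]
```

```bash
cat > fit.py <<'E'
from h import *
from scipy.optimize import least_squares
f=lambda u,v,x,y:((u+.5)/5-.5+x,(v+.5)/5-.5+y)
T=[f(u,v,220,190) for u,v in [(198,337),(99,110),(590,153)]]
S=[f(u,v,275,165) for u,v in [(109,261),(248,392),(503,374),(582,230)]]
PT=np.array([onz("top",p,.034)[:2] for p in T]);PS=np.array([onz("scene",p,.034)[:2] for p in S])
bt=onz("top",f(449,355,220,190),.082);bs=onz("scene",f(211,66,275,165),.082)
for nm,P in(("T",PT),("S",PS),("both",np.r_[PT,PS])):
    def r(x):
        d=P-x[:2];a=np.arctan2(d[:,1],d[:,0]);k=np.round((a-x[2])/(np.pi/3))
        return (P-x[:2]-.115*np.c_[np.cos(x[2]+k*np.pi/3),np.sin(x[2]+k*np.pi/3)]).ravel()
    s=least_squares(r,[.575,.082,-2.69]);C=s.x[:2]
    print(nm,C,np.degrees(s.x[2]),np.abs(s.fun).max())
    for b in(bt,bs):
        d=b[:2]-C;print(np.linalg.norm(d),np.degrees(np.arctan2(d[1],d[0])))
E
python3 fit.py
```

```text
T [0.5768 0.081 ] -154.95138587297137 0.00048437859343773704
0.11525266325359812 -154.7201205377761
0.11229201611177479 -154.852572045621
S [0.5719 0.0833] -154.9167360482108 0.0007292598984181831
0.11188216805305667 -152.56589125837078
0.10891365642016375 -152.64380314420035
both [0.574  0.0823] -154.8670749069812 0.003360888370744372
0.11331535189599634 -153.50960224693804
0.11034975730776303 -153.61187620218865
```

Run:
```python
from h import *
Q=[0,.70710678,.70710678,0]
print(inverse_kinematics([.49,.06,.3],Q),inverse_kinematics([.47,.034,.07],Q),inverse_kinematics([.48,.148,.07],Q))
command_gripper(0.0)
move_pose([.49,.06,.30],Q)
wait(.2)
p=get_tcp_pos();R=get_ee_rot()
im=read_camera("wrist");cv2.imwrite("pics/w1.png",im[:,:,::-1]);np.savez("w1.npz",p=p,R=R)
print(get_time(),p,R,get_ft_force(),get_joint_pos())
```

```text
[ 0.0977  0.1377  1.8339 -0.      1.17   -1.4731] [ 0.047   0.4577  2.0557 -0.      0.6281 -1.5238] [ 0.2754  0.4893  1.989  -0.      0.6633 -1.2954]
3.85 [0.49   0.0605 0.2999] [-0.0001  0.7068  0.7074 -0.0001] [-0.0935  0.3819  0.4345] [ 0.0986  0.1379  1.8338  0.      1.17   -1.4729]
```

View pics/w1.png

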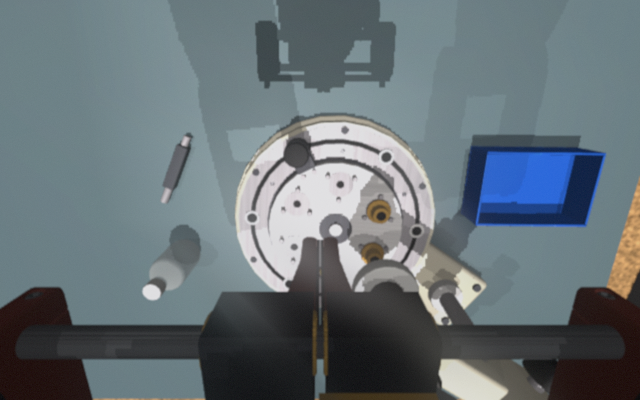

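Run:
```python
from h import *
im=cv2.imread("pics/w1.png")
cv2.imwrite("pics/w1c.png",cv2.resize(im[110:240,280:430] if 0 else im[120:240,240:440],None,fx=4,fy=4,interpolation=cv2.INTER_CUBIC))
```

```text
(no output)
```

View pics/w1c.png

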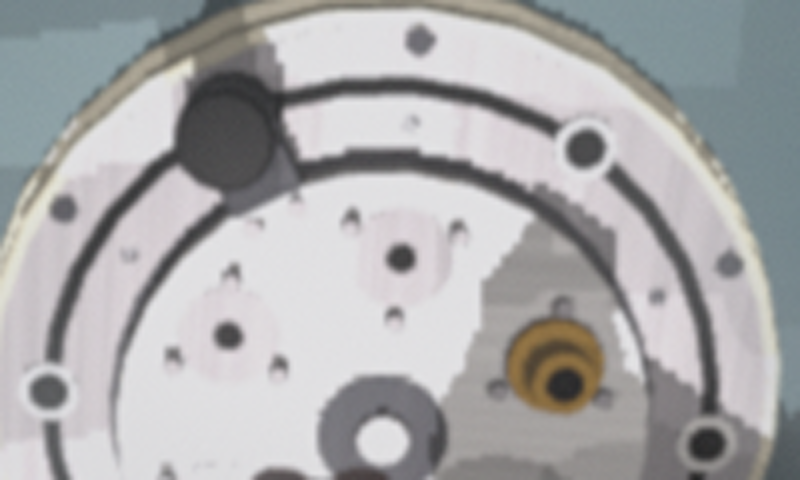

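```bash
cat > fit2.py <<'E'
from h import *
from scipy.optimize import least_squares
from scipy.spatial.transform import Rotation as Ro
d=np.load("w1.npz");q=d["R"];k=dict(tcp=d["p"],R=Ro.from_quat([q[1],q[2],q[3],q[0]]).as_matrix())
f=lambda u,v:((u+.5)/4-.5+240,(v+.5)/4-.5+120)
P=np.array([onz("wrist",f(*p),.034,**k)[:2] for p in [(586,150),(49,393),(707,443)]])
b=onz("wrist",f(225,140),.082,**k)
def r(x):
    dd=P-x[:2];a=np.arctan2(dd[:,1],dd[:,0]);n=np.round((a-x[2])/(np.pi/3))
    return (P-x[:2]-.115*np.c_[np.cos(x[2]+n*np.pi/3),np.sin(x[2]+n*np.pi/3)]).ravel()
s=least_squares(r,[.575,.082,-2.69]);C=s.x[:2]
dd=b[:2]-C
print(P,C,np.degrees(s.x[2]),np.abs(s.fun).max(),b,np.linalg.norm(dd),np.degrees(np.arctan2(dd[1],dd[0])))
E
python3 fit2.py
```

```text
[[ 0.4841  0.1474]
 [ 0.5694 -0.034 ]
 [ 0.5879  0.1964]] [0.5787 0.0815] -154.68960720367025 0.0008488060884965787 [0.4728 0.0326 0.082 ] 0.11658863724281718 -155.22227176851163
```

Run:
```python
from h import *
C=np.array([.5765,.0818]);a0=np.radians(-154.85)
P=lambda a:C+.115*np.array([np.cos(a),np.sin(a)])
b=P(a0);print(b)
movel([*b,.12],v=.2); wait(.2)
f0=get_ft_force()
hit=movel([*b,.074],v=.02,until_force=2.5)
z=get_tcp_pos()[2];print(hit,z,get_ft_force()-f0)
movel([*b,.0718],v=.02);wait(.2)
print(get_time(),get_tcp_pos(),get_ft_force()-f0)
```

```text
[0.4724 0.0329]
True 0.08107467046182783 [0.2735 1.1452 3.21  ]
7.6333 [0.4724 0.0329 0.0718] [-0.6096  0.7536  5.7166]
```

Run:
```python
from h import *
def F():
    r=[]
    for _ in range(10): r.append(get_ft_force()); wait(.02)
    return np.mean(r,0)
print(F())
C=np.array([.5765,.0818]);b=C+.115*np.array([np.cos(np.radians(-154.85)),np.sin(np.radians(-154.85))])
for z in(.0712,.0706):
    movel([*b,z],v=.02);print(z,get_tcp_pos()[2],F())
print(get_time())
cv2.imwrite("pics/s2.png",cv2.resize(read_camera("scene")[140:280,260:420,::-1],None,fx=4,fy=4,interpolation=cv2.INTER_CUBIC))
```

```text
[-0.6722 -0.0468  6.2557]
0.0712 0.0713053902324074 [-1.2161 -0.2667  7.9208]
0.0706 0.07120417511537577 [-2.6011 -1.0501 15.0408]
8.6333
```

View pics/s2.png

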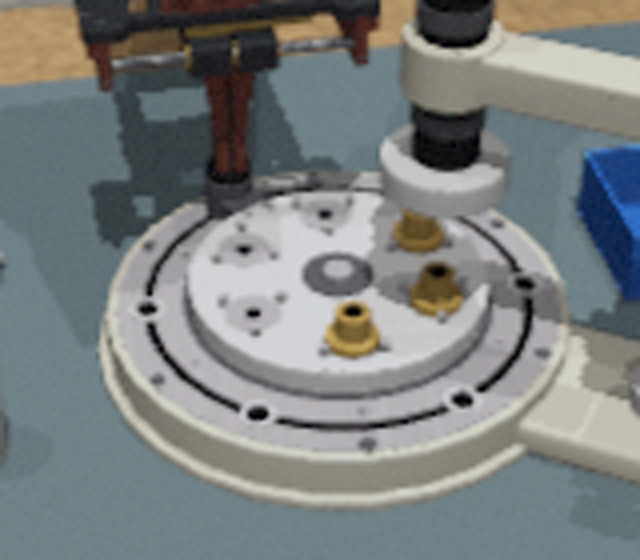

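The scene view shows the shut fingers centred on the button. It bottoms at z≈0.0712, which matches full travel. Next is the arc.

Run:
```python
from h import *
C=np.array([.5765,.0818])
P=lambda d:C+.115*np.array([np.cos(np.radians(-154.85-d)),np.sin(np.radians(-154.85-d))])
for d in np.arange(5,60.1,5):
    movel([*P(d),.0709],v=.04)
    print(d,get_tcp_pos(),get_ft_force())
    if np.linalg.norm(get_ft_force())>35: print("STOP");break
wait(.2)
print(get_time(),get_ft_force())
for n in("scene","top"):cv2.imwrite(f"pics/{n}3.png",read_camera(n)[:,:,::-1])
a=cv2.imread("pics/scene3.png")[140:280,260:420];b=cv2.imread("pics/top3.png")[150:290,220:380]
cv2.imwrite("pics/m3.png",cv2.resize(np.hstack([a,b]),None,fx=2.5,fy=2.5,interpolation=cv2.INTER_CUBIC))
```

```text
5.0 [0.4689 0.0423 0.0713] [-0.604  -0.8392 10.7517]
10.0 [0.4661 0.052  0.0713] [-1.3654  0.4691 10.4809]
15.0 [0.464  0.0618 0.0713] [-1.1364  0.0654 11.0287]
20.0 [0.4627 0.0718 0.0713] [-0.1012 -0.1711  9.535 ]
25.0 [0.4623 0.0818 0.0713] [-0.4356  0.3749  9.6402]
30.0 [0.4627 0.0918 0.0713] [0.1397 0.4547 9.2363]
35.0 [0.464  0.1018 0.0713] [ 0.1409 -0.4088  9.4854]
40.0 [0.4662 0.1116 0.0713] [0.2817 0.6482 9.0822]
45.0 [0.4692 0.1212 0.0713] [0.4347 0.3235 8.0169]
50.0 [0.473  0.1305 0.0713] [ 0.0854 -0.5138  8.8585]
55.0 [0.4777 0.1394 0.0713] [-0.3603 -0.4544  8.6453]
60.0 [0.483  0.1479 0.0713] [-0.4597  0.103  10.0204]
13.6833 [0.0885 0.8429 8.8582]
```

View pics/m3.png

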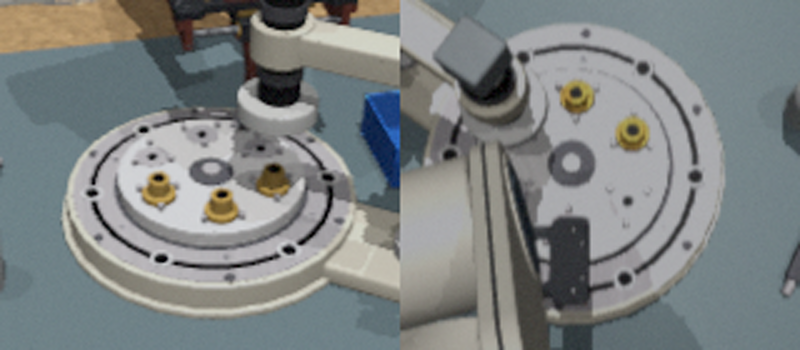

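The dial went round: the parts have moved one station and the empty nests followed. I'll lift slowly so the button can spring up, then check.

Run:
```python
from h import *
p=get_tcp_pos()
for z in np.arange(.0705,.0851,.0015):
    movel([p[0],p[1],z],v=.02); wait(.05);print(round(z,4),get_ft_force()[2])
movel([p[0],p[1],.11],v=.1)
Q=[0,.70710678,.70710678,0]
movel([.45,.12,.30],v=.2);wait(.3)
t=get_tcp_pos();R=get_ee_rot();cv2.imwrite("pics/w4.png",read_camera("wrist")[:,:,::-1]);np.savez("w1.npz",p=t,R=R)
for n in("scene","top"):cv2.imwrite(f"pics/{n}4.png",read_camera(n)[:,:,::-1])
print(get_time(),t)
a=cv2.imread("pics/scene4.png")[160:265,270:430]
cv2.imwrite("pics/s4.png",cv2.resize(a,None,fx=5,fy=5,interpolation=cv2.INTER_CUBIC))
```

```text
0.0705 13.691563907939866
0.072 5.788501873000108
0.0735 6.722894808198845
0.075 5.6831829626372485
0.0765 5.369136832388697
0.078 4.2083999063882045
0.0795 4.024546102474087
0.081 5.446545052228564
0.0825 3.4644010160243495
0.084 0.09825827711346673
18.7667 [0.4498 0.12   0.2993]
```

View pics/w4.png

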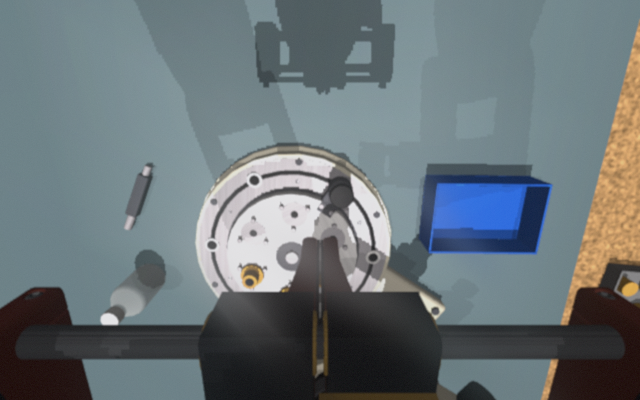

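View pics/s4.png

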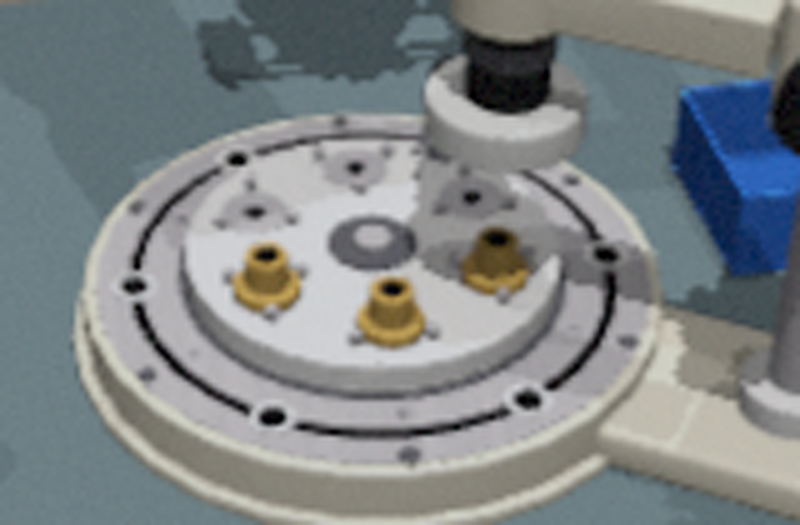

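Run:
```python
from h import *
move_pose([.3,.45,.32],[0,.8267,.5626,0]);wait(.3)
for n in("scene","top"):cv2.imwrite(f"pics/{n}5.png",read_camera(n)[:,:,::-1])
print(get_time())
a=cv2.imread("pics/top5.png")[95:285,110:410]
cv2.imwrite("pics/t5.png",cv2.resize(a,None,fx=2.6,fy=2.6,interpolation=cv2.INTER_CUBIC))
for m in("scene","top"):
  x=cv2.imread(f"pics/{m}0.png").astype(int);y=cv2.imread(f"pics/{m}5.png").astype(int)
  d=(abs(x-y).max(2)>45).astype(np.uint8)
  n,_,st,_=cv2.connectedComponentsWithStats(d);print(m,[list(s) for s in st[1:] if s[4]>12])
c=cv2.imread("pics/top5.png")[190:285,220:360];cv2.imwrite("pics/topc5.png",cv2.resize(c,None,fx=5,fy=5,interpolation=cv2.INTER_CUBIC))
```

```text
20.525
scene [[np.int32(316), np.int32(0), np.int32(4), np.int32(8), np.int32(15)], [np.int32(432), np.int32(0), np.int32(23), np.int32(15), np.int32(259)], [np.int32(480), np.int32(3), np.int32(9), np.int32(3), np.int32(19)], [np.int32(490), np.int32(4), np.int32(22), np.int32(6), np.int32(69)], [np.int32(479), np.int32(7), np.int32(19), np.int32(9), np.int32(70)], [np.int32(500), np.int32(9), np.int32(14), np.int32(6), np.int32(59)], [np.int32(274), np.int32(16), np.int32(15), np.int32(9), np.int32(20)], [np.int32(252), np.int32(18), np.int32(10), np.int32(8), np.int32(27)], [np.int32(490), np.int32(18), np.int32(5), np.int32(4), np.int32(15)], [np.int32(248), np.int32(21), np.int32(19), np.int32(39), np.int32(161)], [np.int32(268), np.int32(21), np.int32(20), np.int32(39), np.int32(199)], [np.int32(489), np.int32(24), np.int32(5), np.int32(3), np.int32(15)], [np.int32(476), np.int32(28), np.int32(12), np.int32(7), np.int32(39)], [np.int32(497), np.int32(33), np.int32(8), np.int32(3), np.int32(15)], [np.int32(506), np.int32(34), np.int32(7), np.int32(3), np.int32(16)], [np.int32(51
[... 756 characters left out ...]
, np.int32(10), np.int32(85)], [np.int32(316), np.int32(208), np.int32(14), np.int32(15), np.int32(141)]]
top [[np.int32(306), np.int32(197), np.int32(14), np.int32(14), np.int32(148)], [np.int32(257), np.int32(220), np.int32(14), np.int32(14), np.int32(134)], [np.int32(263), np.int32(241), np.int32(5), np.int32(7), np.int32(15)], [np.int32(250), np.int32(247), np.int32(21), np.int32(22), np.int32(239)], [np.int32(300), np.int32(250), np.int32(17), np.int32(23), np.int32(235)], [np.int32(0), np.int32(369), np.int32(27), np.int32(31), np.int32(576)], [np.int32(78), np.int32(380), np.int32(58), np.int32(20), np.int32(493)], [np.int32(32), np.int32(395), np.int32(7), np.int32(5), np.int32(24)]]
```

View pics/t5.png

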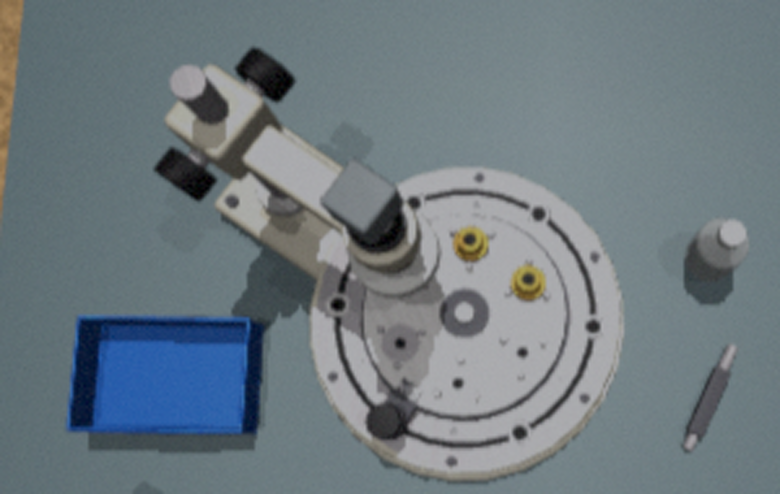

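View pics/topc5.png

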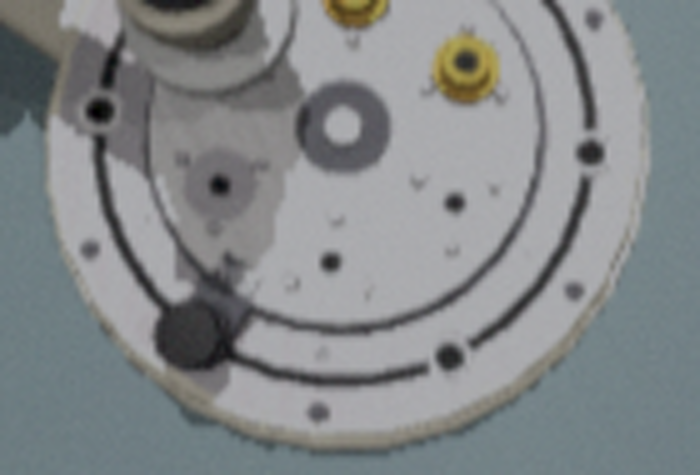

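The nest bores sit at the same pixels as before, (330,262) and (454,203) in the crop. The button, at (188,335), covers the next hole, and the bin, bottle and gauge show no change.

```bash
python3 -c "
from h import *
job_done();print(get_time())"
```

```text
the job is handed in; nothing more can be done
the job is handed in; nothing more can be done
```

The dial is indexed one hole clockwise, and the next part is under the lens. I pressed the button to the bottom of its travel with the shut fingertips and carried the dial through 60°. Then I let the button spring up, moved the hand away and handed the job in at about 20.5 s.

- **Lock:** On the way up the button pushed on the finger until about z = 0.082 m, its full height, so the plunger went into a hole. I did not test the lock by pushing on the dial.
- **Dial position:** In the last top view the button covers the next hole, and the nest bores are at the same pixels as at the start, so the dial is centred. All three parts are in their nests.
- **Surroundings:** Comparing pictures from before and after shows no change at the bin, bottle, gauge or microscope. The vertical force readings stayed at or below about 15 N.
- **Disagreement:** The three cameras put the dial centre up to about 7 mm apart, with the scene camera furthest off. I used a centre close to the top and wrist cameras' values, and it worked.

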